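# Open the seal-carving vise onto its hold-open pin

## Robot

A 6-joint arm with a two-finger parallel gripper is mounted at the origin on a cart in front of the work surface, level with it; the furniture and walls round the work are solid. World frame = base frame: x ahead of the robot, y to its left, z up, the work surface at z = 0. Lengths are in m, angles in rad, forces in N, time in s.
With the tool pointing down it reaches from about 0.35 to 0.85 m from the base axis. Payload 8.1 kg.
Tool frame: the origin (TCP) lies midway between the tips of the shut fingers; the grasp point (between the pads) lies 19 mm behind it; z points along the fingers, y is the line along which they close (so a half turn about z gives the same grasp; the last joint's range is limited). The gripper opens to 93 mm and grips with 3 to 60 N. Pads are 15 mm wide; open, the fingers measure 128 mm over their backs; the gripper's body (75 mm by 188 mm) begins 65 mm behind the grasp point.
Start: joints at [1.118, 0.13, 1.488, -0, 1.523, -0.085], TCP at [0.216, 0.56, 0.219] pointing down, gripper open.
Joint ranges: [-2.96, 2.96], [-0.89, 2.26], [0.02, 2.5], [-1.34, 4.48], [0, 2.73], [-2.66, 2.66]. Speed limits (rad/s): [2.39, 2.39, 2.79, 3.14, 3.14, 3.14].

## Interface

Orientations are given as a rotation vector (axis times angle).
In Python, from plant import read_state, read_camera, camera_model, close_job gives the robot as it stands. The module is installed in compiled form; this text tells all that it offers.
- The arm moves only by the tool carry_out, never from a script. Its argument "moves" is a list of rows, each an object of numbers: "jaw": the finger opening in m, from 0 to 0.093; "dx", "dy", "dz": the shift along the tool's x, y, z in m; "yaw": the turn about the tool's z in rad. In form: [{"jaw": .., "dx": .., "dy": .., "dz": .., "yaw": ..}, ...]. A call has 1 to 8 rows; each row shifts and turns the commanded pose from where the row before left it, along the tool's axes as they then stand; what a row does not reach is not made up. A row lasts 1/8 s, in which the tool goes at most 62.5 mm and 10.7 degrees, less where a joint would pass 70% of its speed; a pose out of reach is approached as far as the arm can. A call is refused whole if a number of a shift passes 0.0625 or a number of a turn 0.188, either way. A call with a gripper value outside its range is refused whole. The fingers move at their own pace and stop on an object; "grip_force" is the grip in N (left out, the last holds). Time passes only in rows, so rows that do not move let the fingers close. It gives the time, the measured TCP pose, the force, the opening and the grip force at its end, in the units of the state.
- read_state(): the state, without advancing time (a new reading comes with each control period).
- read_camera(name): name is "side" or "top"; returns the picture (480x640x3 uint8, red, green, blue); there is no depth.
- camera_model(name): a dict with "camera_matrix" (3x3 intrinsics, pixels), "k1" (the pictures are not rectified: a ray, as slopes to the right and down, at radius r is drawn at 1 + k1 r^2 times it, then the intrinsics apply), "view" (4x4, takes a point from world to camera coordinates). Camera axes: x right, y up, looking along -z (the intrinsics and any distortion apply to the point x, -y, -z); pixel columns grow to the right and rows downward; lengths in m; the calibration is good to about 2 mm. A picture is of the moment at which its call begins. camera_model takes no time and is no camera call.
- close_job(): hands the job in; it is judged then, once.
The state is a dict: "t": time; "q": joint angles; "dq": joint speeds; "joint_torque": joint torques, N m; "tool_pos": TCP position; "orientation": TCP orientation; "force": force on the tool from outside, world axes, zero at the start; "wrist_torque": the same for the moment, N m; "opening": finger opening in m; "gripper_force": force on a finger pad.
Only numpy, scipy, OpenCV 4.12 (cv2) and the standard library are available. Lean on these libraries where they do the work, as an engineer would, in place of code of your own. Each camera call takes 0.05 s, during which the arm holds its last target. There are 200 camera calls.

## Task

The seal in the carving vise is finished: open the vise so that the stone stands free. Push the lock button on the side of the vise all the way in, then push the sprung jaw slide back by its thumb plate until the stop pin drops, and let go so that the jaw comes back and rests open on the pin. Only push with the fingertips: do not grip or lift anything (the stop pin's knob included), do not touch the seal in the vise, and leave the things around it where they are.

Things in the scene. Friction and masses are not known exactly. Their poses are not given: they have to be found in the camera images.
- vise: seal-carving vise on the worktop, fixed: hardwood bed 200 (x) x 80 (y) x 30 mm high. Origin: centre of the underside of the bed. Its +x runs from the fixed jaw (steel block, x -100 to -78, 61 mm high) to the bridge with the stop pin (steel arch, x 56 to 80, top 66 mm, brass collar to 78 mm); its z is up.
- jaw (a joint): sprung jaw slide, metres along the vise's +x; 0 = shut on nothing, 0.018 = closed on the seal (start), 0.058 = hard stop. A spring pushes it towards 0: 6.4 N at 0.018, 8.4 N at 0.036, 10.8 N at 0.058. With the lock on it stops at about 0.020. Past 0.037 the stop pin drops behind its shoulder; let go from beyond that, it comes back and rests on the pin at 0.036.
- jaw_push (a point): centre of the front (-x) face of the slide's thumb plate; push it in the vise's +x. Upright steel plate 38 mm wide (y), 12 mm thick, 50 to 88 mm over the worktop; the point is 73 mm over it and moves with the slide. Free space in front: 38 mm to the moving jaw (46 mm wide, top 60 mm over the worktop), over that jaw 60 mm to the stone (top 78 mm over the worktop).
- lock_bolt (a joint): cross-bolt lock, metres along the vise's +y; 0 to 0.002 = locked (start), 0.014 = fully in, slide free (free from 0.010 on). About 2.5 N of friction; it stays where it is left.
- lock_button (a point): centre of the outer end of the lock bolt's button: a round steel stud 14 mm in diameter that sticks out 16 mm from the -y side of the bed when locked and 2 mm when fully in. 17 mm over the worktop. Push it in the vise's +y. At least 60 mm of bare worktop lie in front of it before the paper trimmer (green board, 32 mm high at most there).
- stop_pin (a joint): vertical spring pin in the bridge, metres up: 0.006 = riding on top of the slide (start), 0 = dropped behind the slide's shoulder, holding it open. It moves by its own spring (3 N).
- pin_knob (a point): centre of the top of the stop pin's round knurled knob (20 mm in diameter), 95 mm over the worktop when the pin is dropped, 101 mm while it rides on the slide.
- clamped_seal: green stone seal 18 x 18 x 48 mm standing between the vise's jaws on the bed (30 mm over the worktop). Origin: centre of its underside; z up.
- tall_seal: dark stone seal with a domed head, 25 x 25 x 76 mm, standing on the worktop on the vise's +y side. Origin: centre of its underside.
- red_seal: reddish stone seal with a domed head, 22 x 22 x 69 mm, standing on the worktop on the vise's +y side. Origin: centre of its underside.
- blank_box: small card box of seal blanks, 45 x 70 x 30 mm, lying on the worktop on the vise's +y side. Origin: centre of its underside.

How it is judged:
On the way, in this order (a step that is already met when the one before it is completed fails the run):
1. the lock bolt is pushed in while the jaw is still closed (value of joint lock_bolt above 0.0115 m and value of joint jaw below 0.022 m), for 0.1 s.
2. the jaw slide is pushed back past the stop pin and the pin drops (value of joint jaw above 0.0365 m and value of joint stop_pin below 0.0015 m), for 0.05 s.
At the end, for the whole second after the job is handed in: the lock bolt is in (past 10.5 mm), the jaw slide rests on the dropped stop pin (36 mm, give or take 1.5 mm; pin within 1.5 mm of fully down), and the seal stands upright and still in its place in the vise (within 10 mm) (value of joint lock_bolt above 0.0105 m and value of joint jaw between 0.0345 and 0.0375 m and value of joint stop_pin below 0.0015 m and linear speed of clamped_seal below 0.01 m/s and angle between clamped_seal's own z axis and vertical below 0.1 rad and distance of clamped_seal from where it was at the start of the episode below 0.01 m); the robot touches nothing.
It fails at once if the seal in the vise is touched by the robot (contact force between any of the fingers, the arm and clamped_seal above 0.5 N).
It fails at once if the seal in the vise is lifted or tipped over (height (world z) of clamped_seal above 0.036 m or angle between clamped_seal's own z axis and vertical above 0.4 rad).
It fails at once if a seal or the box beside the vise is moved, lifted or knocked over (distance of any of tall_seal, red_seal, blank_box from where it was at the start of the episode above 0.015 m or angle between any of tall_seal, red_seal's own z axis and vertical above 0.4 rad).
It fails at once if the thumb plate or the lock button is gripped: it stands between the fingers and is squeezed ((contact force between the fingers and vise above 30 N and x of the grasp point in the frame of jaw_push between -0.003 and 0.015 m and y of the grasp point in the frame of jaw_push between -0.025 and 0.025 m and z of the grasp point in the frame of jaw_push between -0.03 and 0.045 m) or (contact force between the fingers and vise above 30 N and x of the grasp point in the frame of lock_button between -0.012 and 0.012 m and y of the grasp point in the frame of lock_button between -0.003 and 0.02 m and z of the grasp point in the frame of lock_button between -0.02 and 0.03 m)).
It fails at once if the stop pin is pulled up by its knob (value of joint stop_pin above 0.009 m).
It also fails if it takes over 48 s, if anything falls off the work surface, if the arm or the gripper's body presses on something with over 40 N, if the wrist force passes 120 N, or if a joint passes its speed limit or range.

## Working session

There is one attempt and no reset: what is moved stays moved. The work goes in short steps, Python scripts to look and compute and a tool call to move; the robot and the scene stay as the last step left them, time stands still between calls to the robot, and variables do not carry over. Pictures are saved under pics/ and viewed, at most 10 in all, crops included, and the job is handed in when it is done.

Besides the shell and the picture viewer there is one more tool, called after "Call:" as name(argument=value, ...) on one line, values as JSON. carry_out: Moves the arm, as the interface text tells. Its arguments: {"type":"object","properties":{"moves":{"type":"array","items":{"type":"object","properties":{"jaw":{"type":"number"},"dx":{"type":"number"},"dy":{"type":"number"},"dz":{"type":"number"},"yaw":{"type":"number"}}}},"grip_force":{"type":"number"}},"required":["moves"]}

```bash
mkdir -p pics; python3 - <<'E'
from plant import *
import cv2
for n in("top","side"):
    cv2.imwrite(f"pics/{n}0.png",read_camera(n)[:,:,::-1]); m=camera_model(n); print(n,m)
s=read_state();print(s)
E
```

```text
top {'camera_matrix': array([[551.41368699,   0.        , 314.95799295],
       [  0.        , 551.41368699, 223.18846505],
       [  0.        ,   0.        ,   1.        ]]), 'k1': -0.16785614494799833, 'view': array([[-0.01482631, -0.99982758, -0.01118009,  0.38756802],
       [ 0.98866112, -0.0163299 ,  0.1492733 , -0.50928114],
       [-0.14943013, -0.00884015,  0.98873277, -0.86432638],
       [ 0.        ,  0.        ,  0.        ,  1.        ]])}
side {'camera_matrix': array([[559.06118873,   0.        , 316.36491656],
       [  0.        , 559.06118873, 241.18128039],
       [  0.        ,   0.        ,   1.        ]]), 'k1': -0.04260845275049162, 'view': array([[ 0.87234739, -0.48888496, -0.00123225, -0.24743956],
       [ 0.25247671,  0.44834841,  0.85746091, -0.35994253],
       [-0.41864727, -0.7483149 ,  0.51454763, -0.40915563],
       [ 0.        ,  0.        ,  0.        ,  1.        ]])}
{'t': 0.1, 'q': array([ 1.11759340e+00,  1.31055392e-01,  1.48920609e+00, -1.96927257e-05,
        1.52301812e+00, -8.54030252e-02]), 'dq': array([-0.00196449, -0.00224821, -0.00308283, -0.0016549 , -0.00111113,
       -0.00089126]), 'joint_torque': array([ 1.03811584e-03, -5.61327195e+01, -4.93108642e+01,  7.70276436e-02,
        2.88218865e-02, -2.70975221e-05]), 'tool_pos': array([0.21549052, 0.55939399, 0.21769082]), 'orientation': array([-5.74407516e-01, -3.08819577e+00,  2.56220317e-03]), 'force': array([ 0.446158  ,  0.03912158, -0.58419044]), 'wrist_torque': array([-0.06258477,  0.01368116,  0.02616198]), 'gripper_force': 0.0, 'opening': 0.09313890212043076}
```

View pics/top0.png

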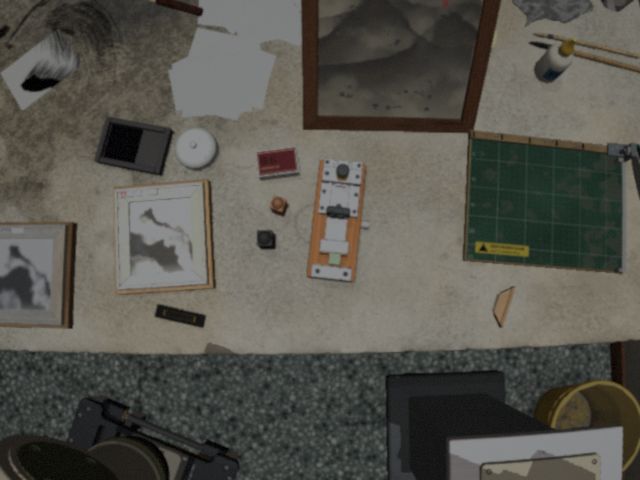

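View pics/side0.png

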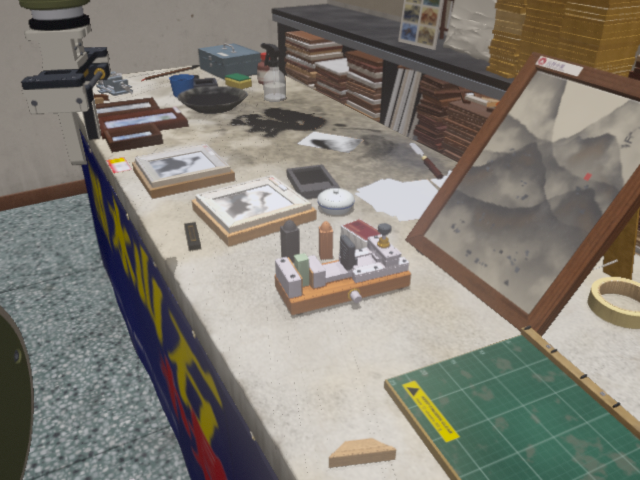

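The top view shows the vise at about (337,220), its +x pointing up the picture (roughly world +x). The lock button is at (366,226), with the seals and box to the left. The side view shows the vise at (342,280) and the button at (355,298). I'll zoom in on both.

```bash
python3 - <<'E'
import cv2
t=cv2.imread("pics/top0.png")[150:290,240:400]; s=cv2.imread("pics/side0.png")[215:320,265:425]
cv2.imwrite("pics/tz.png",cv2.resize(t,None,fx=4,fy=4,interpolation=2)); cv2.imwrite("pics/sz.png",cv2.resize(s,None,fx=5,fy=5,interpolation=2))
E
```

```text
(no output)
```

View pics/tz.png

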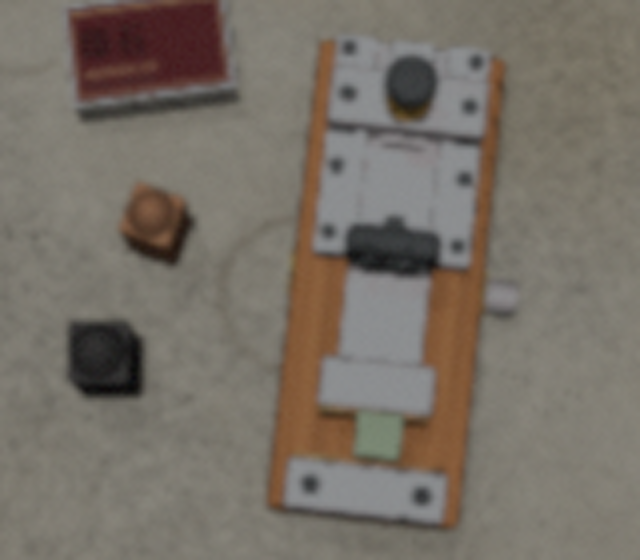

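View pics/sz.png

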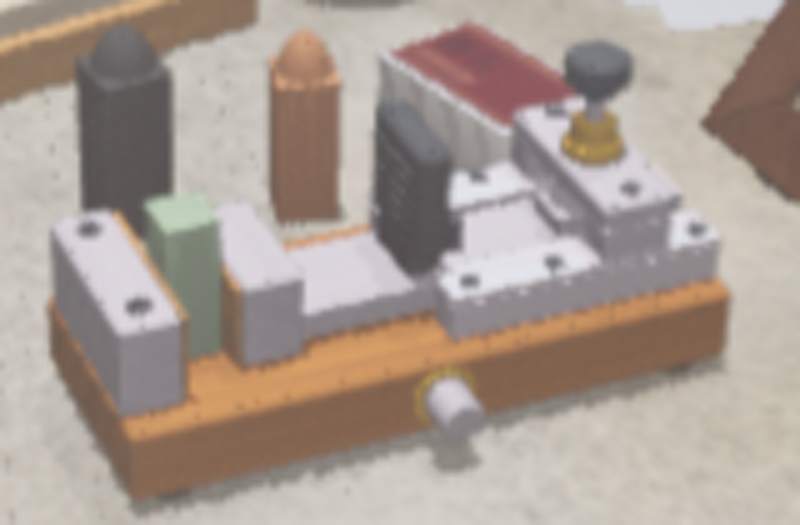

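```bash
cat > h.py <<'E'
import numpy as np
from plant import *
from scipy.optimize import least_squares
M={n:camera_model(n) for n in("top","side")}
def proj(n,p):
    m=M[n];c=m["view"]@np.append(p,1);a=np.array([c[0],-c[1]])/-c[2]
    a=a*(1+m["k1"]*a@a);K=m["camera_matrix"];return K[:2,:2]@a+K[:2,2]
def V(v,p): c,s=np.cos(v[2]),np.sin(v[2]);return np.array([v[0]+c*p[0]-s*p[1],v[1]+s*p[0]+c*p[1],p[2]])
px=lambda n,u,w:np.array([240+u/4-.4,150+w/4-.4]) if n=="top" else np.array([265+u/5-.4,215+w/5-.4])
E
python3 - <<'E'
from h import *
obs=[("top",.1,.04,.03,320,42),("top",.1,-.04,.03,503,60),("top",-.1,.04,.03,268,508),("top",-.1,-.04,.03,457,526),
("side",-.1,-.04,.03,133,428),("side",-.1,-.04,0,137,497),("side",-.1,.04,.03,50,303),("side",.1,-.04,.03,730,290),("side",.1,-.04,0,726,358),
("top",.068,0,.101,410,75),("side",.068,0,.101,600,55)]
def f(v):
    r=[proj(n,V(v,(x,y,z)))-px(n,u,w) for n,x,y,z,u,w in obs]
    r+=[proj("top",V(v,(v[3],-.056,.017)))-px("top",517,298),proj("side",V(v,(v[3],-.056,.017)))-px("side",465,410)]
    r+=[proj("side",V(v,(v[4],.019,.088)))-px("side",378,105),proj("side",V(v,(v[4],-.019,.088)))-px("side",417,152)]
    return np.ravel(r)
s=least_squares(f,[.55,.35,0,0,0],loss="soft_l1");v=s.x;print(v.round(4));print(s.fun.reshape(-1,2).round(1).tolist())
for n in M:
    print(n,-M[n]["view"][:3,:3].T@M[n]["view"][:3,3])
print("button",V(v,(v[3],-.056,.017)),"jaw_push",V(v,(v[4],0,.073)),"seal",V(v,(-.069,0,.03)))
for nm,z,u,w in(("tall",.076,100,350),("red",.069,155,212),("box",.03,150,50)):
    print(nm,least_squares(lambda q:proj("top",(*q,z))-px("top",u,w),[.5,.4]).x)
np.save("v.npy",v)
from scipy.spatial.transform import Rotation as R
print(R.from_rotvec(read_state()["orientation"]).as_matrix().round(3))
E
```

```text
[ 5.235e-01  3.441e-01 -1.245e-01 -5.000e-04  6.000e-04]
[[-0.7, -1.7], [0.5, -1.2], [-1.0, -0.4], [0.4, 0.4], [-0.2, 0.8], [-0.5, 3.3], [-1.1, -3.0], [1.1, -1.1], [0.2, 1.0], [-0.1, 0.5], [-0.4, -1.6], [0.3, -0.1], [0.1, 2.1], [-1.5, -1.7], [1.2, 0.9]]
top [0.38009627 0.37154391 0.93494294]
side [ 0.13543847 -0.26576708  0.5188618 ]
button [0.51597983 0.28858722 0.017     ] jaw_push [0.52401446 0.34401852 0.073     ] seal [0.45499841 0.35265665 0.03      ]
tall [0.48908452 0.45878298]
red [0.54524916 0.4373638 ]
box [0.62258897 0.44222278]
[[-0.933  0.36  -0.001]
 [ 0.36   0.933 -0.002]
 [ 0.    -0.002 -1.   ]]
```

Call:
carry_out(moves=[{"yaw": 0.166},{"yaw": 0.166},{"yaw": 0.166},{"yaw": 0.166},{"yaw": 0.166},{"yaw": 0.166},{"yaw": 0.166},{"yaw": 0.166}])

```text
invalid input at $.moves[0]: expected keys jaw, dx, dy, dz, yaw
```

```bash
cat > w.py <<'E'
import sys
from h import *
from scipy.spatial.transform import Rotation as R
v=np.load("v.npy");s=read_state();m=R.from_rotvec(s["orientation"]).as_matrix()
p=s["tool_pos"];c,q=np.cos(v[2]),np.sin(v[2]);d=p[:2]-v[:2]
print("t",s["t"],"tcp",p.round(4),"vise xy",(c*d[0]+q*d[1]).round(4),(c*d[1]-q*d[0]).round(4),"yawerr",(np.arctan2(m[1,1],m[0,1])-v[2]).round(4),"F",s["force"].round(1),"op",s["opening"],"q",s["q"].round(2))
if len(sys.argv)>3: print("tool shift",(m.T@(V(v,list(map(float,sys.argv[1:4])))-p)).round(4))
E
python3 w.py -.0555 -.085 .12
```

```text
t 0.1 tcp [0.2155 0.5594 0.2177] vise xy -0.3323 0.1754 yawerr 1.3275 F [ 0.4  0.  -0.6] op 0.09313890212043076 q [ 1.12  0.13  1.49 -0.    1.52 -0.09]
tool shift [-0.3314 -0.1859  0.098 ]
```

Call:
carry_out(moves=[{"jaw": 0.093,"dx": 0,"dy": 0,"dz": 0,"yaw": 0.166},{"jaw": 0.093,"dx": 0,"dy": 0,"dz": 0,"yaw": 0.166},{"jaw": 0.093,"dx": 0,"dy": 0,"dz": 0,"yaw": 0.166},{"jaw": 0.093,"dx": 0,"dy": 0,"dz": 0,"yaw": 0.166},{"jaw": 0.093,"dx": 0,"dy": 0,"dz": 0,"yaw": 0.166},{"jaw": 0.093,"dx": 0,"dy": 0,"dz": 0,"yaw": 0.166},{"jaw": 0.093,"dx": 0,"dy": 0,"dz": 0,"yaw": 0.166},{"jaw": 0.093,"dx": 0,"dy": 0,"dz": 0,"yaw": 0.166}])

```text
t: 1.1
tool_pos: [0.2156, 0.5596, 0.218]
orientation: [2.361, 2.072, -0.002]
force: [0.0, 0.3, 0.4]
opening: 0.093
gripper_force: 0.0
```

```bash
python3 w.py -.0555 -.085 .12
```

```text
t 1.1 tcp [0.2156 0.5596 0.218 ] vise xy -0.3323 0.1756 yawerr -0.006 F [0.  0.3 0.4] op 0.09300937418224858 q [ 1.12  0.13  1.49 -0.    1.52  1.25]
tool shift [-0.2588  0.2783  0.0982]
```

Call:
carry_out(moves=[{"jaw": 0.093,"dx": -0.02,"dy": 0.02,"dz": 0,"yaw": -0.006},{"jaw": 0.093,"dx": -0.034,"dy": 0.037,"dz": 0,"yaw": 0},{"jaw": 0.093,"dx": -0.034,"dy": 0.037,"dz": 0,"yaw": 0},{"jaw": 0.093,"dx": -0.034,"dy": 0.037,"dz": 0,"yaw": 0},{"jaw": 0.093,"dx": -0.034,"dy": 0.037,"dz": 0,"yaw": 0},{"jaw": 0.093,"dx": -0.034,"dy": 0.037,"dz": 0,"yaw": 0},{"jaw": 0.093,"dx": -0.034,"dy": 0.037,"dz": 0,"yaw": 0},{"jaw": 0.093,"dx": -0.034,"dy": 0.036,"dz": 0,"yaw": 0}])

```text
t: 2.1
tool_pos: [0.4616, 0.2691, 0.2182]
orientation: [-2.35, -2.085, 0.001]
force: [0.6, -0.4, 0.0]
opening: 0.093
gripper_force: 0.0
```

Call:
carry_out(moves=[{"jaw": 0.093,"dx": 0,"dy": 0,"dz": 0.05,"yaw": 0},{"jaw": 0.093,"dx": 0,"dy": 0,"dz": 0.05,"yaw": 0},{"jaw": 0.093,"dx": 0,"dy": 0,"dz": 0,"yaw": 0}])

```text
t: 2.48
tool_pos: [0.4573, 0.2687, 0.1138]
orientation: [-2.348, -2.083, 0.015]
force: [-0.5, -1.4, 0.3]
opening: 0.0931
gripper_force: 0.0
```

```bash
python3 w.py -.0555 -.085 .014; python3 -c "
from h import *;import cv2
a=read_camera('side')[:,:,::-1][150:350,220:460];b=read_camera('top')[:,:,::-1][130:300,260:460]
a=cv2.resize(a,(400,333));b=cv2.resize(b,(400,340))[:333];import numpy as np
cv2.imwrite('pics/a.png',np.hstack([a,b]))"
```

```text
t 2.475 tcp [0.4573 0.2687 0.1138] vise xy -0.0562 -0.083 yawerr 0.0051 F [-0.5 -1.4  0.3] op 0.09313668994971974 q [0.43 0.03 1.79 0.   1.33 0.55]
tool shift [-0.0015  0.0016  0.0998]
```

View pics/a.png

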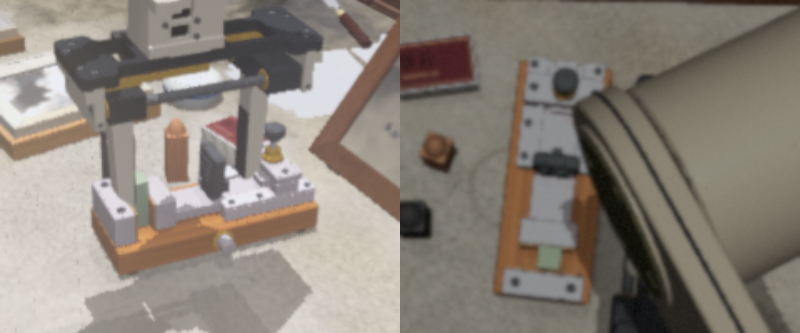

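The side view (left half) shows both fingers hanging in front of the vise. The +x finger, tip at about (248,175), is roughly above the button at (225,240). Clear to descend.

Call:
carry_out(moves=[{"jaw": 0.093,"dx": -0.001,"dy": 0.001,"dz": 0.04,"yaw": 0},{"jaw": 0.093,"dx": 0,"dy": 0,"dz": 0.04,"yaw": 0},{"jaw": 0.093,"dx": 0,"dy": 0,"dz": 0.017,"yaw": 0},{"jaw": 0.093,"dx": 0,"dy": 0,"dz": 0,"yaw": 0},{"jaw": 0.093,"dx": 0,"dy": 0,"dz": 0,"yaw": 0}])

```text
t: 3.2
tool_pos: [0.4636, 0.2704, 0.0241]
orientation: [2.349, 2.085, 0.005]
force: [-0.4, -0.5, 0.6]
opening: 0.0933
gripper_force: 0.0
```

```bash
python3 w.py -.0555 -.0635 .014; python3 -c "
from h import *;import cv2
a=read_camera('side')[:,:,::-1][190:350,250:450]
cv2.imwrite('pics/b.png',cv2.resize(a,(600,480)))"
```

```text
t 3.2 tcp [0.4636 0.2704 0.0241] vise xy -0.0503 -0.0806 yawerr 0.0057 F [-0.4 -0.5  0.6] op 0.09334820871018386 q [ 0.43  0.14  1.85 -0.    1.15  0.55]
tool shift [ 0.0171 -0.0052  0.0101]
```

View pics/b.png

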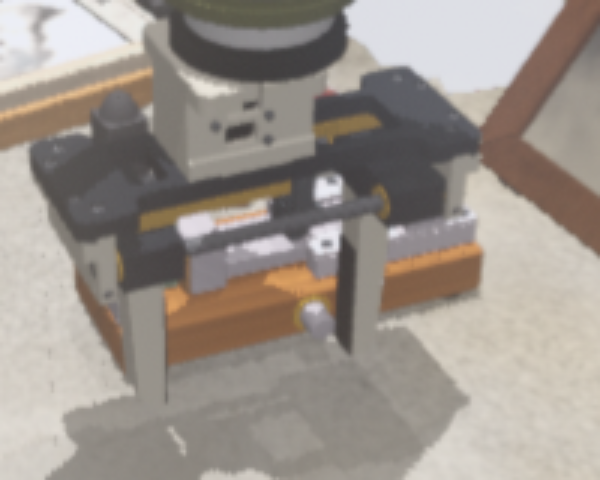

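The +x finger, at (360,345), is just right of and in front of the button at (318,318). That fits the computed pose, which is 5 mm too far in x and 10 mm too high. I'll correct that, then push.

Call:
carry_out(moves=[{"jaw": 0.093,"dx": 0,"dy": -0.005,"dz": 0.01,"yaw": 0},{"jaw": 0.093,"dx": 0,"dy": 0,"dz": 0,"yaw": 0}])

```text
t: 3.5
tool_pos: [0.4559, 0.2699, 0.0109]
orientation: [-2.349, -2.085, 0.002]
force: [-0.9, -0.1, 0.3]
opening: 0.093
gripper_force: 0.0
```

```bash
python3 w.py -.0555 -.0635 .014
```

```text
t 3.5 tcp [0.4559 0.2699 0.0109] vise xy -0.0579 -0.082 yawerr 0.0058 F [-0.9 -0.1  0.3] op 0.09297863737708092 q [0.44 0.15 1.87 0.   1.13 0.56]
tool shift [ 0.0185  0.0025 -0.0031]
```

Now push the button in: about 18 mm to contact, then 14 mm of travel. I'll go in stages.

Call:
carry_out(moves=[{"jaw": 0.093,"dx": 0.006,"dy": 0.002,"dz": -0.002,"yaw": 0},{"jaw": 0.093,"dx": 0.006,"dy": 0,"dz": 0,"yaw": 0},{"jaw": 0.093,"dx": 0.005,"dy": 0,"dz": 0,"yaw": 0},{"jaw": 0.093,"dx": 0.004,"dy": 0,"dz": 0,"yaw": 0},{"jaw": 0.093,"dx": 0.003,"dy": 0,"dz": 0,"yaw": 0},{"jaw": 0.093,"dx": 0,"dy": 0,"dz": 0,"yaw": 0}])

```text
t: 4.25
tool_pos: [0.4617, 0.294, 0.0136]
orientation: [-2.349, -2.085, -0.0]
force: [0.0, 0.2, -0.2]
opening: 0.0928
gripper_force: 0.0
```

```bash
python3 w.py -.0555 -.0495 .014
```

```text
t 4.25 tcp [0.4617 0.294  0.0136] vise xy -0.0551 -0.0573 yawerr 0.0057 F [ 0.   0.2 -0.2] op 0.09278418010776154 q [0.47 0.19 1.82 0.   1.13 0.59]
tool shift [ 0.0078 -0.0004 -0.0004]
```

Call:
carry_out(moves=[{"jaw": 0.093,"dx": 0.003,"dy": 0,"dz": 0,"yaw": 0},{"jaw": 0.093,"dx": 0.003,"dy": 0,"dz": 0,"yaw": 0}])

```text
t: 4.5
tool_pos: [0.4621, 0.2987, 0.0133]
orientation: [2.35, 2.084, -0.003]
force: [-1.2, -14.6, 4.0]
opening: 0.0928
gripper_force: 7.4
```

```bash
python3 w.py -.0555 -.0495 .014; python3 -c "
from h import *;import cv2
a=read_camera('side')[:,:,::-1][190:350,250:450]
cv2.imwrite('pics/c.png',cv2.resize(a,(600,480)))"
```

```text
t 4.5 tcp [0.4621 0.2987 0.0133] vise xy -0.0553 -0.0527 yawerr 0.0051 F [ -1.2 -14.6   4. ] op 0.09276648818578119 q [ 0.48  0.2   1.81 -0.    1.14  0.6 ]
tool shift [ 0.0032 -0.0002 -0.0007]
```

View pics/c.png

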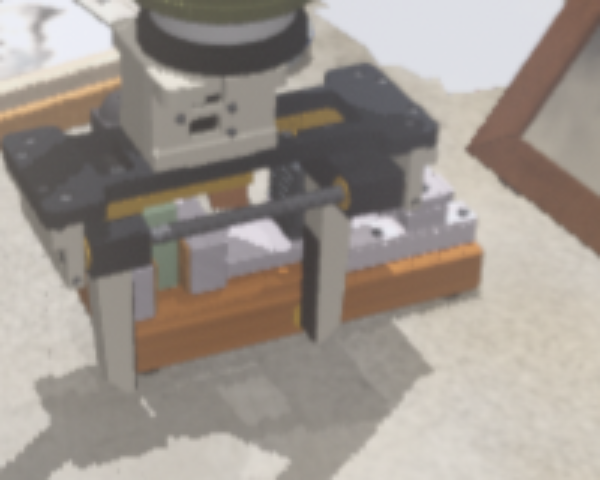

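The finger at (322,335) covers the button, with its collar just showing at (298,318). A reaction of 14.6 N points to the end stop. One small extra push to confirm.

Call:
carry_out(moves=[{"jaw": 0.093,"dx": 0.001,"dy": 0,"dz": 0,"yaw": 0},{"jaw": 0.093,"dx": 0,"dy": 0,"dz": 0,"yaw": 0}])

```text
t: 4.8
tool_pos: [0.4622, 0.2987, 0.0133]
orientation: [2.349, 2.083, -0.005]
force: [-1.0, -12.0, 5.8]
opening: 0.0929
gripper_force: 6.0
```

```bash
python3 w.py
```

```text
t 4.8 tcp [0.4622 0.2987 0.0133] vise xy -0.0552 -0.0527 yawerr 0.0047 F [ -1.  -12.    5.8] op 0.09288514702269887 q [ 0.48  0.2   1.81 -0.    1.14  0.6 ]
```

It's a firm stop. I'll back off, rise and look at the button.

Call:
carry_out(moves=[{"jaw": 0.093,"dx": -0.015,"dy": 0,"dz": 0,"yaw": 0},{"jaw": 0.093,"dx": -0.025,"dy": 0,"dz": 0,"yaw": 0},{"jaw": 0.093,"dx": 0,"dy": 0,"dz": -0.05,"yaw": 0},{"jaw": 0.093,"dx": 0,"dy": 0,"dz": -0.06,"yaw": 0},{"jaw": 0,"dx": 0,"dy": 0,"dz": -0.04,"yaw": 0},{"jaw": 0,"dx": 0,"dy": 0,"dz": 0,"yaw": 0}])

```text
t: 5.55
tool_pos: [0.4602, 0.2621, 0.1682]
orientation: [2.348, 2.085, 0.013]
force: [0.9, 0.7, -0.2]
opening: 0.0774
gripper_force: 0.0
```

```bash
python3 w.py -.032 0 .150; python3 -c "
from h import *;import cv2
a=read_camera('side')[:,:,::-1][190:350,250:450]
cv2.imwrite('pics/d.png',cv2.resize(a,(700,560)))"
```

```text
t 5.55 tcp [0.4602 0.2621 0.1682] vise xy -0.0526 -0.0892 yawerr 0.0058 F [ 0.9  0.7 -0.2] op 0.07740535618785403 q [ 0.42 -0.04  1.76  0.    1.42  0.54]
tool shift [0.089  0.021  0.0188]
```

View pics/d.png

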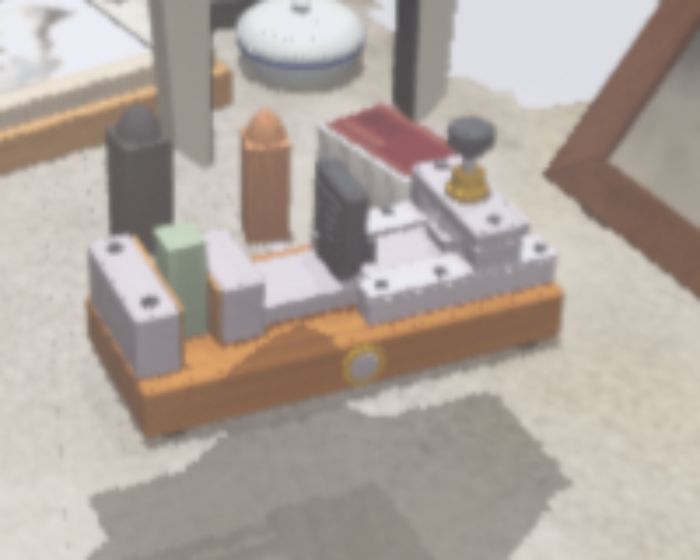

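The button is now nearly flush at (363,365), the plate front is at (340,220), and everything else is unmoved. Next I'll go above the gap in front of the plate, closing the fingers on the way.

Call:
carry_out(moves=[{"jaw": 0,"dx": 0.014,"dy": 0.004,"dz": 0,"yaw": 0},{"jaw": 0,"dx": 0.025,"dy": 0.006,"dz": 0,"yaw": 0},{"jaw": 0,"dx": 0.025,"dy": 0.006,"dz": 0,"yaw": 0.005},{"jaw": 0,"dx": 0.022,"dy": 0.005,"dz": 0,"yaw": 0},{"jaw": 0,"dx": 0,"dy": 0,"dz": 0,"yaw": 0},{"jaw": 0,"dx": 0,"dy": 0,"dz": 0,"yaw": 0},{"jaw": 0,"dx": 0,"dy": 0,"dz": 0,"yaw": 0},{"jaw": 0,"dx": 0,"dy": 0,"dz": 0,"yaw": 0}])

```text
t: 6.6
tool_pos: [0.489, 0.3433, 0.1637]
orientation: [2.355, 2.079, 0.0]
force: [-0.2, 0.2, 0.8]
opening: 0.0003
gripper_force: 0.0
```

```bash
python3 w.py -.029 -.002 .110
```

```text
t 6.6 tcp [0.489  0.3433 0.1637] vise xy -0.0341 -0.0051 yawerr -0.0001 F [-0.2  0.2  0.8] op 0.0002638428422484041 q [ 0.53  0.15  1.56 -0.    1.42  0.65]
tool shift [0.0031 0.0051 0.0537]
```

Call:
carry_out(moves=[{"jaw": 0,"dx": 0.002,"dy": 0.005,"dz": 0.02,"yaw": 0},{"jaw": 0,"dx": 0,"dy": 0,"dz": 0.02,"yaw": 0},{"jaw": 0,"dx": 0,"dy": 0,"dz": 0.014,"yaw": 0},{"jaw": 0,"dx": 0,"dy": 0,"dz": 0,"yaw": 0},{"jaw": 0,"dx": 0,"dy": 0,"dz": 0,"yaw": 0}])

```text
t: 7.22
tool_pos: [0.4943, 0.3453, 0.1099]
orientation: [2.355, 2.08, 0.0]
force: [0.1, -0.1, 0.8]
opening: 0.0005
gripper_force: 0.0
```

```bash
python3 w.py -.029 -.002 .068; python3 -c "
from h import *;import cv2
a=read_camera('side')[:,:,::-1][190:350,250:450]
cv2.imwrite('pics/e.png',cv2.resize(a,(700,560)))"
```

```text
t 7.225 tcp [0.4943 0.3453 0.1099] vise xy -0.0291 -0.0025 yawerr 0.0005 F [ 0.1 -0.1  0.8] op 0.0004963929813592432 q [0.52 0.21 1.6  0.   1.33 0.65]
tool shift [0.0005 0.     0.0419]
```

View pics/e.png

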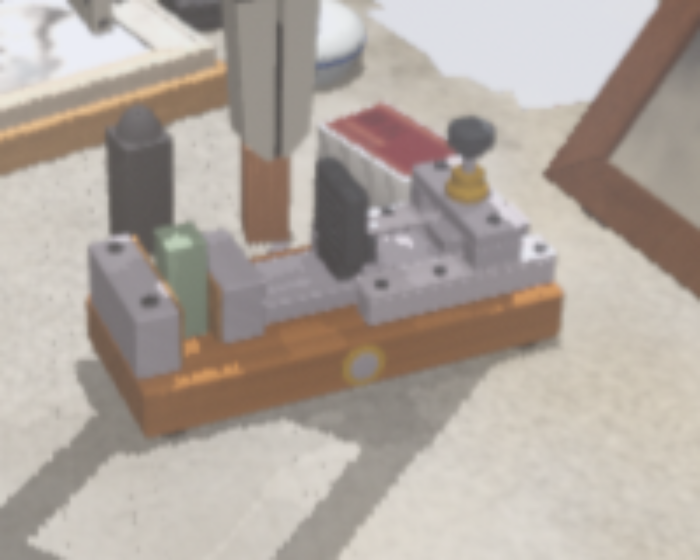

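The closed fingertips at (270,155) hang midway between the stone's right edge (207) and the plate (320). I'll descend slowly.

Call:
carry_out(moves=[{"jaw": 0,"dx": 0,"dy": 0,"dz": 0.012,"yaw": 0},{"jaw": 0,"dx": 0,"dy": 0,"dz": 0.012,"yaw": 0},{"jaw": 0,"dx": 0,"dy": 0,"dz": 0.012,"yaw": 0},{"jaw": 0,"dx": 0,"dy": 0,"dz": 0.006,"yaw": 0},{"jaw": 0,"dx": 0,"dy": 0,"dz": 0,"yaw": 0},{"jaw": 0,"dx": 0,"dy": 0,"dz": 0,"yaw": 0}])

```text
t: 8.02
tool_pos: [0.4945, 0.3453, 0.068]
orientation: [2.355, 2.079, 0.001]
force: [0.4, 0.1, 0.4]
opening: 0.0005
gripper_force: 0.0
```

```bash
python3 w.py -.017 -.002 .068
```

```text
t 8.025 tcp [0.4945 0.3453 0.068 ] vise xy -0.0289 -0.0024 yawerr 0.0005 F [0.4 0.1 0.4] op 0.0005092921662484713 q [0.52 0.26 1.63 0.   1.26 0.65]
tool shift [ 0.0004  0.0119 -0.    ]
```

Call:
carry_out(moves=[{"jaw": 0,"dx": 0,"dy": 0.005,"dz": 0,"yaw": 0},{"jaw": 0,"dx": 0,"dy": 0.005,"dz": 0,"yaw": 0},{"jaw": 0,"dx": 0,"dy": 0.004,"dz": 0,"yaw": 0},{"jaw": 0,"dx": 0,"dy": 0.004,"dz": 0,"yaw": 0},{"jaw": 0,"dx": 0,"dy": 0.004,"dz": 0,"yaw": 0},{"jaw": 0,"dx": 0,"dy": 0,"dz": 0,"yaw": 0}])

```text
t: 8.78
tool_pos: [0.5153, 0.3426, 0.0679]
orientation: [-2.354, -2.079, 0.002]
force: [-7.4, 0.6, 5.7]
opening: 0.0005
gripper_force: 3.5
```

```bash
python3 w.py
```

```text
t 8.775 tcp [0.5153 0.3426 0.0679] vise xy -0.0079 -0.0025 yawerr 0.0006 F [-7.4  0.6  5.7] op 0.00047517149414333913 q [0.5  0.3  1.58 0.   1.27 0.63]
```

Spring force 7.4 N puts the jaw at about 0.027, as computed. Another 16 mm.

Call:
carry_out(moves=[{"jaw": 0,"dx": 0,"dy": 0.004,"dz": 0,"yaw": 0},{"jaw": 0,"dx": 0,"dy": 0.004,"dz": 0,"yaw": 0},{"jaw": 0,"dx": 0,"dy": 0.004,"dz": 0,"yaw": 0},{"jaw": 0,"dx": 0,"dy": 0.004,"dz": 0,"yaw": 0},{"jaw": 0,"dx": 0,"dy": 0.002,"dz": 0,"yaw": 0},{"jaw": 0,"dx": 0,"dy": 0,"dz": 0,"yaw": 0},{"jaw": 0,"dx": 0,"dy": 0,"dz": 0,"yaw": 0}])

```text
t: 9.65
tool_pos: [0.5326, 0.3404, 0.0679]
orientation: [-2.353, -2.079, 0.003]
force: [-8.9, -0.8, 6.9]
opening: 0.0004
gripper_force: 4.6
```

```bash
python3 w.py; python3 -c "
from h import *;import cv2
a=read_camera('side')[:,:,::-1][190:350,250:450]
cv2.imwrite('pics/f.png',cv2.resize(a,(700,560)))"
```

```text
t 9.65 tcp [0.5326 0.3404 0.0679] vise xy 0.0096 -0.0025 yawerr 0.0008 F [-8.9 -0.8  6.9] op 0.00043079738284807525 q [0.49 0.33 1.54 0.   1.27 0.61]
```

View pics/f.png

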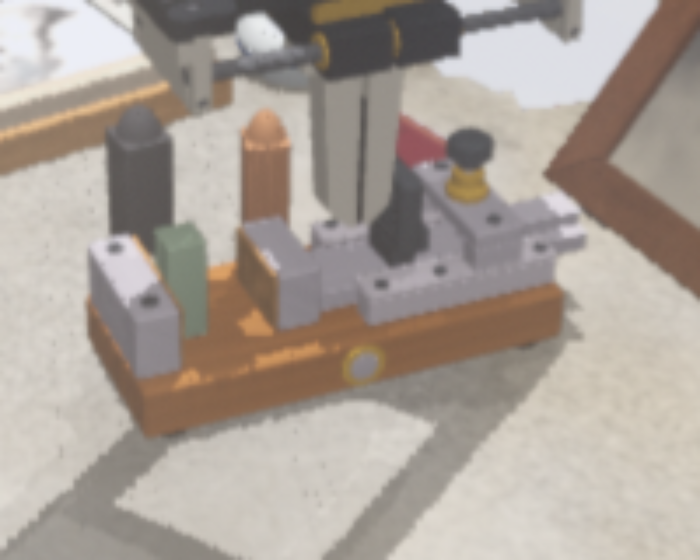

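The jaw is clearly back and the knob has dropped onto its collar at (470,150). The seal still stands. Back off and lift away.

Call:
carry_out(moves=[{"jaw": 0,"dx": 0,"dy": -0.003,"dz": 0,"yaw": 0},{"jaw": 0,"dx": 0,"dy": -0.003,"dz": 0,"yaw": 0},{"jaw": 0,"dx": 0,"dy": -0.005,"dz": 0,"yaw": 0},{"jaw": 0,"dx": 0,"dy": -0.008,"dz": 0,"yaw": 0},{"jaw": 0,"dx": 0,"dy": -0.003,"dz": 0,"yaw": 0},{"jaw": 0,"dx": 0,"dy": 0,"dz": 0,"yaw": 0}])

```text
t: 10.45
tool_pos: [0.5119, 0.3429, 0.0676]
orientation: [2.355, 2.08, 0.0]
force: [-0.2, 0.3, -0.4]
opening: 0.0006
gripper_force: 0.0
```

```bash
python3 w.py
```

```text
t 10.45 tcp [0.5119 0.3429 0.0676] vise xy -0.0113 -0.0026 yawerr 0.0007 F [-0.2  0.3 -0.4] op 0.0005602038371371985 q [ 0.51  0.29  1.59 -0.    1.26  0.63]
```

Call:
carry_out(moves=[{"jaw": 0,"dx": 0,"dy": -0.002,"dz": -0.015,"yaw": 0},{"jaw": 0,"dx": 0,"dy": 0,"dz": -0.03,"yaw": 0},{"jaw": 0,"dx": 0,"dy": 0,"dz": -0.04,"yaw": 0},{"jaw": 0,"dx": 0,"dy": 0,"dz": -0.04,"yaw": 0},{"jaw": 0,"dx": 0,"dy": 0,"dz": 0,"yaw": 0},{"jaw": 0,"dx": 0,"dy": 0,"dz": 0,"yaw": 0}])

```text
t: 11.2
tool_pos: [0.5102, 0.3431, 0.193]
orientation: [2.355, 2.079, 0.001]
force: [-0.4, -0.0, -0.5]
opening: 0.0004
gripper_force: 0.0
```

```bash
python3 w.py; python3 - <<'E'
from h import *;import cv2
n=read_camera('side')[:,:,::-1];o=cv2.imread('pics/side0.png')
v=np.load('v.npy')
def match(name,x0,y0,x1,y1):  # patch of start picture, found again now
    t=o[y0:y1,x0:x1];r=n[y0-14:y1+14,x0-14:x1+34];_,s,_,l=cv2.minMaxLoc(cv2.matchTemplate(r,t,5));print(name,l[0]-14,l[1]-14,round(s,2))
match("seal",293,252,310,288);match("knob",377,222,393,232);match("movjaw",308,255,327,289);match("plate",339,233,357,270)
for z in(.006,0):print("knob exp",z,proj("side",V(v,(.068,0,.095+z))))
for j in(0,.018,.0255):print("plate exp",j+.018,proj("side",V(v,(v[4]+j,0,.073)))-proj("side",V(v,(v[4],0,.073))))
E
```

```text
t 11.2 tcp [0.5102 0.3431 0.193 ] vise xy -0.0131 -0.0026 yawerr 0.0004 F [-0.4 -0.  -0.5] op 0.0004403063247608055 q [ 0.51  0.18  1.48 -0.    1.48  0.63]
seal 0 0 0.73
knob 0 3 0.92
movjaw 30 4 0.69
plate 11 -2 0.78
knob exp 0.006 [384.16405941 223.98235292]
knob exp 0 [383.926422   227.39068531]
plate exp 0.018 [0. 0.]
plate exp 0.036 [10.72242349 -2.34391139]
plate exp 0.0435 [15.14623344 -3.31107742]
```

The plate has moved (11,-2) px, against (10.7,-2.3) expected at 36 mm. The knob is 3 px lower, so the pin is down, and the seal hasn't moved. Handing in.

```bash
python3 -c "
from plant import *
print(close_job())"
```

```text
the job is handed in; nothing more can be done
None
```

The job is handed in: the lock button is pushed in, the jaw rests open on the dropped stop pin at about 36 mm, the seal hasn't moved, and the arm is clear; the judge returned no verdict, so this rests on my last camera check.

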